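Line up the packing blocks and hold the cast lever level over the jig

TASK

First nudge the three loose packing blocks straight back until each stands flat against the jig's fence, still over its own white line, so that they make one straight row. Then grip the green cast lever at its balance point (the yellow band), lift it and hold it level and still with its big bore centred over the jig's locating pin, its underside a few centimetres above the pin's top, and its arm pointing along over the row of blocks. Finish while still holding it there, touching nothing with it; leave the tools lying about where they are.

Things in the scene. Friction and masses are not known exactly. Their poses are not given: they have to be found in the camera images.
- jig: assembly jig fixed on the bench: plywood board 190 (x) x 330 (y) x 12 mm thick; origin at the centre of its underside, on the bench. Wooden fence along its rear (+x) edge, 24 mm thick, 40 mm tall above the board, front face at x = +65 mm. Three white painted lines along x at y = -35, +40, +115 mm. Blocks flat against the fence have their centres at x = +35 mm
- pin_top (a point): top centre of the bright locating pin (18 mm diameter, 25 mm tall) on its dark steel seat (52 mm diameter, 68 at the foot, 40 mm above the board) at jig x = +35, y = -120 mm; this top is 77 mm above the bench; axes as the jig's. The row of blocks runs from here along the jig's +y
- block_a_center (a point): centre of packing block A: loose reddish-brown wooden block, 50 mm along its x, 60 mm along its y, 40 mm tall, about 0.09 kg, on the jig board in front of the fence, near the line at jig y = -35 mm. Its y lies within 13 degrees of the jig's x, so a 50 mm wide face goes against the fence
- block_b_center (a point): centre of packing block B, same kind and size, near the line at jig y = +40 mm
- block_c_center (a point): centre of packing block C, same kind and size, near the line at jig y = +115 mm
- lever: green cast lever, loose, flat on the bench left of the jig, 0.5 to 0.75 kg, 253 mm long; origin at the big bore's centre on the underside, x along the arm to the small end. Big boss 52 mm diameter, 38 mm tall, 22 mm bore; clamp ear to x = -37 mm; gusset to x = +39; then a straight arm 18 mm wide, 8 to 32 mm above the underside, to x = +120; 16 mm wide beyond
- lever_balance (a point): balance point (centre of mass) of the lever: on the arm at x = +60 mm from the big bore's centre, 20 mm above the underside, half-way up the arm; marked by a 10 mm wide yellow band. Axes as the lever's
- lever_bore (a point): centre of the big bore at the lever's underside
- lever_tip (a point): centre of the small boss (32 mm diameter, 32 mm tall) at the lever's underside, 200 mm from the big bore's centre
- tape_measure: yellow tape measure, bystander, 62x85x37 mm, loose
- sanding_block: wooden sanding block, bystander, 62x113x31 mm, loose
- screwdriver_a: screwdriver with amber handle, bystander, 220 mm long, loose
- screwdriver_b: screwdriver with green handle, bystander, 190 mm long, loose
There are look-alikes about, which are no part of the job. What is shaped like the part that bears block_a_center but orange is not meant.

How it is judged (in metres and radians):
On the way, in this order (a step that is already met when the one before it is completed fails the run):
1. the three blocks stand flat against the fence, each over its line, the lever still on the bench (x of block_a_center in the frame of jig between 0.03 and 0.04 m and y of block_a_center in the frame of jig between -0.06 and -0.01 m and angle between the y axis of each of block_a_center, block_b_center, block_c_center and the x axis of jig, either way round below 0.07 rad and angle between each of block_a_center, block_b_center, block_c_center's own z axis and vertical below 0.1 rad and x of block_b_center in the frame of jig between 0.03 and 0.04 m and y of block_b_center in the frame of jig between 0.015 and 0.065 m and x of block_c_center in the frame of jig between 0.03 and 0.04 m and y of block_c_center in the frame of jig between 0.09 and 0.14 m and height (world z) of lever_balance below 0.03 m), for 0.2 s.
2. the lever is gripped at its balance point and lifted clear of the bench, level (contact force between lever and the fingers above 1 N and x of the grasp point in the frame of lever_balance between -0.02 and 0.02 m and height (world z) of lever_balance above 0.05 m and angle between lever's own z axis and vertical below 0.15 rad), for 0.2 s.
At the end, for the whole second after the job is handed in: Lever held within 20 mm of its balance point, still, level within 5 deg, touching nothing else; bore within 15 mm of the pin axis and 10-100 mm above it; arm along the row within 7 deg, small end over the blocks; blocks within 5 mm of the fence, square within 4 deg, within 25 mm of their lines (x of block_a_center in the frame of jig between 0.03 and 0.04 m and y of block_a_center in the frame of jig between -0.06 and -0.01 m and angle between the y axis of each of block_a_center, block_b_center, block_c_center and the x axis of jig, either way round below 0.07 rad and angle between each of block_a_center, block_b_center, block_c_center's own z axis and vertical below 0.1 rad and x of block_b_center in the frame of jig between 0.03 and 0.04 m and y of block_b_center in the frame of jig between 0.015 and 0.065 m and x of block_c_center in the frame of jig between 0.03 and 0.04 m and y of block_c_center in the frame of jig between 0.09 and 0.14 m and contact force between lever and the fingers above 1 N and x of the grasp point in the frame of lever_balance between -0.02 and 0.02 m and horizontal distance between lever_bore and pin_top below 0.015 m and z of lever_bore in the frame of pin_top between 0.01 and 0.1 m and angle between the x axis of lever and the y axis of jig, either way round below 0.12 rad and y of lever_tip in the frame of pin_top above 0.15 m and angle between lever's own z axis and vertical below 0.09 rad and linear speed of lever below 0.02 m/s and angular speed of lever below 0.15 rad/s and contact force between lever and jig below 0.1 N); the arm keeps its last pose, push and grip.
It fails at once if a bystanding tool is pushed from its place (more than 30 mm) (distance of any of tape_measure, sanding_block, screwdriver_a, screwdriver_b from where it was at the start of the episode above 0.03 m).
It also fails if it takes over 64 s, if anything falls off the work surface, if the arm or the gripper's body presses on something with over 40 N, if the wrist force passes 120 N, or if a joint passes its speed limit or range.

ROBOT

A 6-joint arm with a two-finger parallel gripper is mounted at the origin on a cart in front of the work surface, level with it; the furniture and walls round the work are solid. World frame = base frame: x ahead of the robot, y to its left, z up, the work surface at z = 0. Lengths are in m, angles in degrees, forces in N, time in s.
With the tool pointing down it reaches from about 0.35 to 0.95 m from the base axis. Payload 17.4 kg.
Tool frame: the origin (TCP) lies at the very end of the fingers, on their centre line; the grasp point (between the pads) lies 19 mm behind it (arm.tcp_to_grasp is the z of the grasp point in the tool frame, in m); z points along the fingers, y is the line along which they close (so a half turn about z gives the same grasp; the last joint's range is limited). The gripper opens to 93 mm and grips with 3 to 60 N. Pads are 15 mm wide; open, the fingers measure 128 mm over their backs; the gripper's body (75 mm by 188 mm) begins 65 mm behind the grasp point.
Start: joints at [-73.041, 6.646, 82.598, -0, 90.757, -2.166], TCP at [0.221, -0.638, 0.219] pointing down, gripper open.
Joint ranges: [-162.19, 162.19], [-47.58, 125.68], [4.15, 143.07], [-65.23, 245.23], [0.69, 171.88], [-170.13, 170.13]. Speed limits (degrees/s): [108.29, 108.29, 127.2, 180, 180, 180].

INTERFACE

Orientations are given as [roll, pitch, yaw] about the fixed x, y, z axes, in that order (R = Rz(yaw) Ry(pitch) Rx(roll)).
In Python, from station import arm, optics gives the robot as it stands. The module is installed in compiled form; this text tells all that it offers.
- The arm moves only by the shell command python3 -m jog 'ROWS' [FORCE]. ROWS is a JSON object of lists of equal length, an entry for each row: "offset": the shift along the tool's x, y, z in cm, a list of three; "rot": the turn, a rotation vector about the tool's x, y, z in rad, a list of three; "gripper": the gripper's target within -1 to 1 (shut at 1, half-way at 0, fully open at -1). A call has 1 to 12 rows; each row is the pose to reach, as a shift and turn from the pose commanded when the call began, along the tool's axes at that moment; what a row does not reach only later rows make up. A row lasts 1/8 s, in which the tool goes at most 62.5 mm and 10.7 degrees, less where a joint would pass 70% of its speed; a pose out of reach is approached as far as the arm can. A call with a gripper value outside its range is refused whole. The fingers move at their own pace and stop on an object; FORCE is the grip in N (left out, the last holds). Time passes only in rows, so rows that repeat a pose let the fingers close. It gives the time, the measured TCP pose, the force, the opening and the grip force at its end, in the units of the state.
- arm.sense(): the state, without advancing time (a new reading comes with each control period).
- optics.camera(name): name is "scene" or "top"; returns a dict with "img" (384x512x3 uint8, red, green, blue), "intrinsics" (3x3 intrinsics, pixels), "rvec" (rotation vector, rad) and "tvec" (3), from world to camera coordinates, as OpenCV has them. Camera axes: x right, y down, z forward; pixel columns grow to the right and rows downward; lengths in m; the calibration is good to about 2 mm. A picture is of the moment at which its call begins. There is no depth.
- arm.hand_in(): hands the job in; it is judged then, once.
The state is a dict: "clock": time; "joints": joint angles; "dq": joint speeds; "effort": joint torques, N m; "ee_pos": TCP position; "tcp_rot": TCP orientation; "ft_force": force on the tool from outside, world axes, zero at the start; "wrist_torque": the same for the moment, N m; "opening": finger opening in m; "gripper_force": force on a finger pad.
Only numpy, scipy, OpenCV 4.12 (cv2) and the standard library are available. Lean on these libraries where they do the work, as an engineer would, in place of code of your own. Each camera call takes 0.05 s, during which the arm holds its last target. There are 200 camera calls.

## Working session

There is one attempt and no reset: what is moved stays moved. The work goes in short steps, Python scripts to look and compute and a shell command to move; the robot and the scene stay as the last step left them, time stands still between calls to the robot, and variables do not carry over. Pictures are saved under pics/ and viewed, at most 10 in all, crops included, and the job is handed in when it is done.

```bash
mkdir -p pics
cat > h.py <<'E'
import numpy as np, cv2
from station import arm, optics
def cam(n):
    c=optics.camera(n); c['R']=cv2.Rodrigues(np.array(c['rvec'],float))[0]; c['t']=np.array(c['tvec'],float).ravel(); c['K']=np.array(c['intrinsics'],float); return c
def ray(c,uv,z):
    d=c['R'].T@np.linalg.inv(c['K'])@np.array([uv[0],uv[1],1.]); o=-c['R'].T@c['t']
    return o+d*(z-o[2])/d[2]
def proj(c,p):
    q=c['K']@(c['R']@np.array(p,float)+c['t']); return q[:2]/q[2]
def save(c,f): cv2.imwrite(f,cv2.cvtColor(c['img'],cv2.COLOR_RGB2BGR))
E
python3 - <<'E'
from h import *
for n in ('top','scene'):
    c=cam(n); save(c,f'pics/{n}0.png'); print(n,-c['R'].T@c['t'],c['R'][2],c['K'][0])
    np.save(n+'0.npy',c['img'])
print(arm.sense(), arm.tcp_to_grasp)
E
```

```text
top [0.35432878 0.06915037 1.15558405] [ 0.17948933 -0.00586669 -0.98374243] [372.50053474   0.         250.7888922 ]
scene [-0.18088418  1.33877098  0.71835125] [ 0.44274252 -0.80568806 -0.39350452] [447.10621931   0.         260.97851672]
{'clock': 0.1, 'joints': array([-7.30386636e+01,  6.67068634e+00,  8.26297092e+01, -1.52382484e-03,
        9.07552122e+01, -2.16498466e+00]), 'dq': array([ 0.02252392, -0.08250235, -0.15452613,  0.03292903,  0.02056913,
       -0.03080831]), 'effort': array([ 1.80288822e-03, -7.22892094e+01, -6.23864436e+01,  7.81258824e-02,
        2.27456441e-02, -8.02240424e-05]), 'ee_pos': array([ 0.22110996, -0.63758431,  0.21801106]), 'tcp_rot': array([-1.79944374e+02, -5.78078534e-04,  1.91263014e+01]), 'ft_force': array([-0.07755057,  0.6940123 , -0.10878348]), 'wrist_torque': array([ 0.05430732, -0.01456567,  0.00577381]), 'gripper_force': 0.0, 'opening': 0.09314971429057689} -0.0188
```

View pics/top0.png

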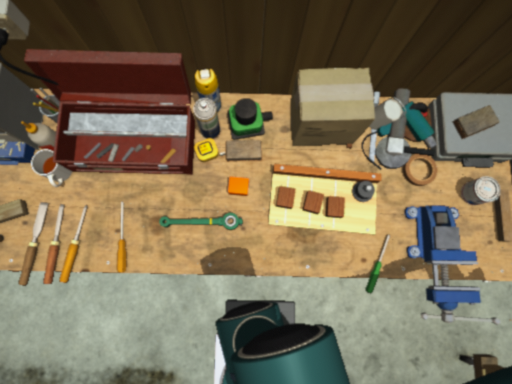

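View pics/scene0.png

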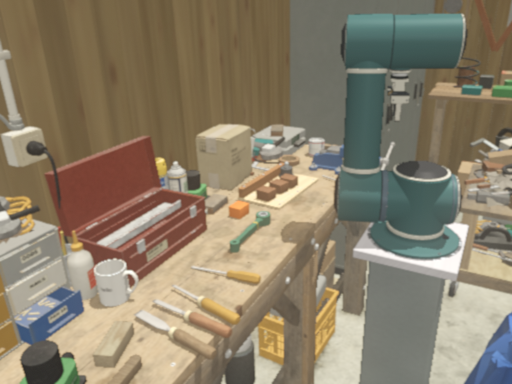

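The top view shows the jig board at about (270–378, 165–233) and the pin at (364,190). Candidates for the blocks:
- A: red-brown, (335,207)
- B: (313,202)
- C: (286,197)
- Orange look-alike: (238,186), left alone

Candidates for the lever are the green cast part, with its big boss at (232,221), band at (211,221) and tip at (165,221), and the green screwdriver at (378,265). I choose the cast part.

Run:
```python
from h import *
c=cam('top'); im=c['img']; hsv=cv2.cvtColor(im,cv2.COLOR_RGB2HSV)
cr=im[155:245,150:390]; cv2.imwrite('pics/crop1.png',cv2.cvtColor(cv2.resize(cr,None,fx=3.3,fy=3.3,interpolation=cv2.INTER_CUBIC),cv2.COLOR_RGB2BGR))
for p in [(335,207),(313,202),(286,197),(320,225),(320,171),(232,221),(190,221),(211,221),(365,190),(238,186)]: print(p,hsv[p[1],p[0]])
# rough points
for n,uv,z in [('A',(335,207),.052),('B',(313,202),.052),('C',(286,197),.052),('pin',(364,183),.077),('band',(211,221),.032),('boss',(232,221),.038),('tip',(165,221),.032),('boardNL',(270,230),.012),('boardNR',(376,233),.012),('fL',(275,166),.052),('fR',(378,174),.052)]: print(n,ray(c,uv,z).round(4))
```

```text
(335, 207) [ 12 171 151]
(313, 202) [ 12 170 153]
(286, 197) [ 12 170 156]
(320, 225) [ 28  65 228]
(320, 171) [ 14 185 190]
(232, 221) [ 17 113 138]
(190, 221) [ 73 135 127]
(211, 221) [ 32 170 178]
(365, 190) [45  8 66]
(238, 186) [ 17 255 239]
A [ 0.5272 -0.1909  0.052 ]
B [ 0.5409 -0.1249  0.052 ]
C [ 0.5542 -0.0436  0.052 ]
pin [ 0.5975 -0.2727  0.077 ]
band [0.4787 0.1811 0.032 ]
boss [0.4795 0.1173 0.038 ]
tip [0.4754 0.3199 0.032 ]
boardNL [0.4573 0.001  0.012 ]
boardNR [ 0.4556 -0.3252  0.012 ]
fL [ 0.6497 -0.0094  0.052 ]
fR [ 0.6323 -0.3244  0.052 ]
```

View pics/crop1.png

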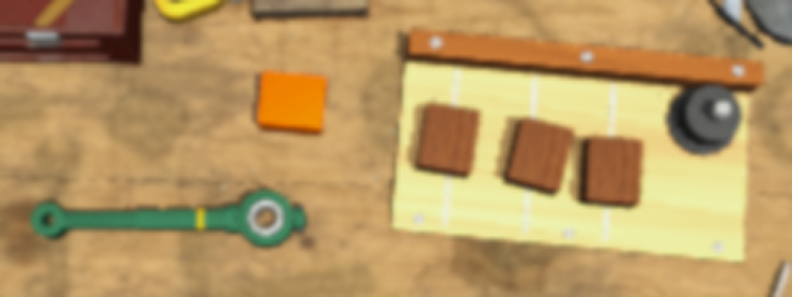

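The crop confirms the choices: three red-brown blocks on the board and the green lever with its yellow band and bored boss on the right. The orange block stands off the jig. Next I'll measure precisely.

```bash
cat > meas.py <<'E'
from h import *
def world_pts(c,cnt,z): return np.array([ray(c,p,z)[:2] for p in cnt.reshape(-1,2)])
def big(m,k):
    cs=cv2.findContours(m,cv2.RETR_EXTERNAL,cv2.CHAIN_APPROX_NONE)[0]
    return sorted(cs,key=cv2.contourArea)[::-1][:k]
def rect(P):
    r=cv2.minAreaRect((P*1000).astype(np.float32)); b=cv2.boxPoints(r)
    e=max((b[1]-b[0],b[2]-b[1]),key=np.linalg.norm)
    return np.round(np.array(r[0])/1000,4), np.round(sorted(r[1]),1), round((np.degrees(np.arctan2(e[1],e[0]))+45)%180-45,1)
def up(c,x0,y0,x1,y1,f=4):
    im=cv2.resize(c['img'],None,fx=f,fy=f,interpolation=cv2.INTER_CUBIC)
    c=dict(c); K=c['K'].copy(); K[:2]*=f; K[:2,2]+=(f-1)/2; c['K']=K
    m=np.zeros(im.shape[:2],np.uint8); m[y0*f:y1*f,x0*f:x1*f]=255
    return c,cv2.cvtColor(im,cv2.COLOR_RGB2HSV),m
def blocks(c,box=(265,160,382,240)):
    c,h,m=up(c,*box)
    mb=cv2.inRange(h,(6,120,125),(14,190,175))&m
    mb=cv2.morphologyEx(mb,cv2.MORPH_OPEN,np.ones((9,9)))
    return [rect(world_pts(c,k,.052)) for k in sorted(big(mb,4),key=lambda k:-k[:,0,0].mean()) if cv2.contourArea(k)>1500]
E
python3 - <<'E'
from meas import *
c=cam('top')
for b in blocks(c): print(b)
C,h,m=up(c,262,160,385,240)
board=cv2.inRange(h,(24,40,190),(34,140,255))&m
k=big(cv2.morphologyEx(board,cv2.MORPH_CLOSE,np.ones((9,9))),1)[0]; P=world_pts(C,k,.012)
print('board',rect(P)); print(cv2.approxPolyDP((P*1000).astype(np.float32).reshape(-1,1,2),8,True).reshape(-1,2).round())
for y in (-.3,-.25,-.15,-.1,-.05,-.02): s=P[np.abs(P[:,1]-y)<.002]; print(y,s[:,0].min(),s[:,0].max())
fe=cv2.inRange(h,(8,165,165),(18,215,235))&m
k=big(fe,1)[0]; print('fence',rect(world_pts(C,k,.052)))
w=cv2.inRange(h,(0,0,215),(180,42,255))&m
for k in big(w,8): print('white',rect(world_pts(C,k,.012)))
C,h,m=up(c,340,165,385,215); pin=cv2.inRange(h,(0,0,110),(180,45,255))&m
for k in big(pin,2): print('pin',cv2.contourArea(k),rect(world_pts(C,k,.077)))
C,h,m=up(c,150,200,250,245)
g=cv2.inRange(h,(60,60,40),(90,255,255))&m; ye=cv2.inRange(h,(24,140,120),(36,255,255))&m
k=big(g|ye,1)[0]; P=world_pts(C,k,.032); print('lever',rect(P)); print(P[:,1].min(),P[:,1].max())
s=P[P[:,1]>.3]; print('tip',rect(s)); 
s=P[(P[:,1]>.19)&(P[:,1]<.29)];print('arm',rect(s))
print('band',rect(world_pts(C,big(ye,1)[0],.032)))
s=world_pts(C,k,.038); s=s[(s[:,1]<.142)&(s[:,1]>.095)]; print('boss',rect(s))
E
```

```text
(array([ 0.5301, -0.1931]), array([46. , 57.5]), np.float32(-4.2))
(array([ 0.5431, -0.1269]), array([48.3, 56.3]), np.float32(-14.4))
(array([ 0.5559, -0.0414]), array([47.8, 56.1]), np.float32(-8.5))
board (array([ 0.5437, -0.1627]), array([161.1, 330.5]), np.float32(85.9))
[[ 634.   -6.]
 [ 549.   -3.]
 [ 596.  -18.]
 [ 594.  -72.]
 [ 578.  -79.]
 [ 524.  -63.]
 [ 535.    2.]
 [ 476.    3.]
 [ 455. -322.]
 [ 547. -324.]
 [ 553. -235.]
 [ 504. -227.]
 [ 503. -169.]
 [ 537. -160.]
 [ 510. -146.]
 [ 528.  -89.]
 [ 585. -100.]
 [ 574. -248.]
 [ 614. -257.]]
-0.3 0.4546541560872684 0.5480915189897982
-0.25 0.45731630884009566 0.6162787024819472
-0.15 0.46498716216357516 0.6251567800869151
-0.1 0.46922954525254446 0.6280494811308548
-0.05 0.47193269963117024 0.6324674692360621
-0.02 0.4735550255110206 0.6342049322323484
fence (array([ 0.6353, -0.1686]), array([ 21.8, 326.9]), np.float32(86.0))
white (array([ 0.5021, -0.0441]), array([ 5.4, 35.9]), np.float32(0.3))
white (array([ 0.4953, -0.1195]), array([ 4.1, 29.7]), np.float32(-2.9))
white (array([ 0.6045, -0.1269]), array([ 3.9, 29. 
[... 195 characters left out ...]
522]), array([ 3.2, 28.4]), np.float32(-6.0))
white (array([ 0.476 , -0.1584]), array([7. , 7.7]), np.float32(1.3))
white (array([ 0.4661, -0.2986]), array([6.3, 6.9]), np.float32(88.1))
pin 471.5 (array([ 0.5849, -0.2878]), array([18.1, 21.5]), np.float32(117.6))
pin 42.5 (array([ 0.6195, -0.3007]), array([5.4, 6. ]), np.float32(91.4))
lever (array([0.4773, 0.132 ]), array([49.6, 84.7]), np.float32(111.9))
0.08838658193989476 0.17710233776893605
tip (array([0., 0.]), array([0., 0.]), np.float32(0.0))
arm (array([0., 0.]), array([0., 0.]), np.float32(0.0))
band (array([0.4783, 0.183 ]), array([ 7.6, 19.8]), np.float32(2.3))
boss (array([0.4802, 0.1184]), array([46.2, 49.2]), np.float32(0.6))
```

```bash
cat > go.py <<'E'
# usage: go.py [j|w] x y z yaw  -> offset(cm) and rot(rad) from the measured pose
from h import *; import sys
from scipy.spatial.transform import Rotation as Ro
O=np.array([.5585,-.1632]); J=-4.
def jig(x,y): a=np.radians(J); return O+np.array([[np.cos(a),-np.sin(a)],[np.sin(a),np.cos(a)]])@[x,y]
def rel(kind,x,y,z,yaw):
    s=arm.sense(); p=np.r_[jig(x,y) if kind=='j' else (x,y),z]
    R=Ro.from_euler('xyz',s['tcp_rot'],degrees=True); T=Ro.from_euler('xyz',[180,0,yaw],degrees=True)
    print('world',p.round(4),'offset',(R.inv().apply(p-s['ee_pos'])*100).round(2),'rot',(R.inv()*T).as_rotvec().round(3))
if __name__=='__main__': rel(sys.argv[1],*map(float,sys.argv[2:]))
E
python3 go.py j -.09 -.034 .218 -4; python3 go.py j -.09 -.034 .022 -4
```

```text
world [ 0.4663 -0.1908  0.218 ] offset [ 37.81 -34.18   0.05] rot [-0.001  0.     0.404]
world [ 0.4663 -0.1908  0.022 ] offset [ 37.81 -34.16  19.65] rot [-0.001  0.     0.404]
```

```bash
python3 -m jog '{"offset":[[4.2,-3.8,0],[8.4,-7.6,0],[12.6,-11.4,0],[16.8,-15.2,0],[21,-19,0],[25.2,-22.8,0],[29.4,-26.6,0],[33.6,-30.4,0],[37.8,-34.2,0],[37.8,-34.2,0],[37.8,-34.2,0]],"rot":[[0,0,0.04],[0,0,0.09],[0,0,0.14],[0,0,0.18],[0,0,0.22],[0,0,0.27],[0,0,0.31],[0,0,0.36],[0,0,0.404],[0,0,0.404],[0,0,0.404]],"gripper":[0.8,0.8,0.8,0.8,0.8,0.8,0.8,0.8,0.8,0.8,0.8]}' 20; python3 go.py j -.09 -.034 .022 -4
```

```text
clock: 1.58
ee_pos: [0.4661, -0.1909, 0.2186]
tcp_rot: [180.0, 0.0, -4.0]
ft_force: [-0.5, -0.1, 0.6]
opening: 0.0096
gripper_force: 0.0
world [ 0.4663 -0.1908  0.022 ] offset [ 3.000e-02 -1.000e-02  1.966e+01] rot [0.    0.    0.001]
```

Now I'm aligned with the jig axes. I'll descend in front of A and push most of the way.

```bash
python3 -m jog '{"offset":[[0,0,5],[0,0,10],[0,0,15],[0,0,18],[0,0,19.7],[0,0,19.7],[0.5,0,19.7],[1.5,0,19.7],[2.5,0,19.7],[3.5,0,19.7],[4.2,0,19.7],[5,0,19.7]],"rot":[[0,0,0],[0,0,0],[0,0,0],[0,0,0],[0,0,0],[0,0,0],[0,0,0],[0,0,0],[0,0,0],[0,0,0],[0,0,0],[0,0,0]],"gripper":[0.8,0.8,0.8,0.8,0.8,0.8,0.8,0.8,0.8,0.8,0.8,0.8]}'; python3 -m jog '{"offset":[[0.8,0,0],[1.6,0,0],[2.4,0,0],[3,0,0],[3.3,0,0],[3.3,0,0]],"rot":[[0,0,0],[0,0,0],[0,0,0],[0,0,0],[0,0,0],[0,0,0]],"gripper":[0.8,0.8,0.8,0.8,0.8,0.8]}'; python3 go.py j -.0025 -.034 .022 -4
```

```text
clock: 3.08
ee_pos: [0.5166, -0.1943, 0.0216]
tcp_rot: [-180.0, 0.0, -4.0]
ft_force: [-1.5, -0.3, 1.4]
opening: 0.0092
gripper_force: 0.5
clock: 3.82
ee_pos: [0.5491, -0.1966, 0.0216]
tcp_rot: [-180.0, -0.0, -4.0]
ft_force: [-0.7, -0.2, 0.1]
opening: 0.0093
gripper_force: 0.0
world [ 0.5536 -0.1969  0.022 ] offset [ 0.45  0.   -0.04] rot [-0. -0. -0.]
```

Creeping on until the fence pushes back.

```bash
python3 -m jog '{"offset":[[0.15,0,0],[0.3,0,0],[0.4,0,0],[0.4,0,0]],"rot":[[0,0,0],[0,0,0],[0,0,0],[0,0,0]],"gripper":[0.8,0.8,0.8,0.8]}'; python3 -m jog '{"offset":[[0.1,0,0],[0.1,0,0]],"rot":[[0,0,0],[0,0,0]],"gripper":[0.8,0.8]}'
```

```text
clock: 4.32
ee_pos: [0.5523, -0.1968, 0.0216]
tcp_rot: [-180.0, 0.1, -4.0]
ft_force: [-9.0, 0.7, 5.6]
opening: 0.0094
gripper_force: 4.1
clock: 4.58
ee_pos: [0.5523, -0.1968, 0.0217]
tcp_rot: [-180.0, 0.2, -4.0]
ft_force: [-18.5, 3.6, 11.5]
opening: 0.0095
gripper_force: 9.6
```

A is seated (contact 1 mm from where it was predicted). I'll back out and slide over in front of B.

```bash
python3 -m jog '{"offset":[[-0.5,0,0],[-4,0,0],[-8.8,0,0],[-8.8,-4,0],[-8.8,-7.1,0],[-8.8,-7.1,0],[-7,-7.1,0],[-5.5,-7.1,0],[-4.6,-7.1,0],[-3.7,-7.1,0],[-2.8,-7.1,0],[-1.9,-7.1,0]],"rot":[[0,0,0],[0,0,0],[0,0,0],[0,0,0],[0,0,0],[0,0,0],[0,0,0],[0,0,0],[0,0,0],[0,0,0],[0,0,0],[0,0,0]],"gripper":[0.8,0.8,0.8,0.8,0.8,0.8,0.8,0.8,0.8,0.8,0.8,0.8]}';python3 -m jog '{"offset":[[0.7,0,0],[1.2,0,0],[1.5,0,0],[1.7,0,0],[1.8,0,0],[1.8,0,0]],"rot":[[0,0,0],[0,0,0],[0,0,0],[0,0,0],[0,0,0],[0,0,0]],"gripper":[0.8,0.8,0.8,0.8,0.8,0.8]}'; python3 go.py j -.0025 .037 .022 -4
```

```text
clock: 6.08
ee_pos: [0.5405, -0.1249, 0.0216]
tcp_rot: [-180.0, 0.0, -4.0]
ft_force: [-0.8, -0.5, 0.3]
opening: 0.0094
gripper_force: 0.2
clock: 6.82
ee_pos: [0.5574, -0.126, 0.0216]
tcp_rot: [-180.0, 0.1, -4.0]
ft_force: [-4.7, 0.6, 3.0]
opening: 0.0095
gripper_force: 3.0
world [ 0.5586 -0.1261  0.022 ] offset [ 0.12  0.   -0.04] rot [-0.     0.001 -0.   ]
```

```bash
python3 -m jog '{"offset":[[0.1,0,0],[0.15,0,0],[0.15,0,0]],"rot":[[0,0,0],[0,0,0],[0,0,0]],"gripper":[0.8,0.8,0.8]}';  python3 -m jog '{"offset":[[-0.5,0,0],[-4,0,0],[-8.8,0,0],[-8.8,-4,0],[-8.8,-8.1,0],[-8.8,-8.1,0],[-6.5,-8.1,0],[-5,-8.1,0],[-4,-8.1,0],[-3.2,-8.1,0],[-2.5,-8.1,0],[-1.9,-8.1,0]],"rot":[[0,0,0],[0,0,0],[0,0,0],[0,0,0],[0,0,0],[0,0,0],[0,0,0],[0,0,0],[0,0,0],[0,0,0],[0,0,0],[0,0,0]],"gripper":[0.8,0.8,0.8,0.8,0.8,0.8,0.8,0.8,0.8,0.8,0.8,0.8]}';python3 -m jog '{"offset":[[0.7,0,0],[1.2,0,0],[1.5,0,0],[1.7,0,0],[1.8,0,0],[1.8,0,0]],"rot":[[0,0,0],[0,0,0],[0,0,0],[0,0,0],[0,0,0],[0,0,0]],"gripper":[0.8,0.8,0.8,0.8,0.8,0.8]}'; python3 go.py j -.0025 .118 .022 -4
```

```text
clock: 7.2
ee_pos: [0.5575, -0.126, 0.0217]
tcp_rot: [-180.0, 0.3, -4.0]
ft_force: [-22.3, 2.2, 13.7]
opening: 0.0093
gripper_force: 11.4
clock: 8.7
ee_pos: [0.5465, -0.0441, 0.0216]
tcp_rot: [180.0, 0.0, -4.0]
ft_force: [-0.1, 0.6, -0.4]
opening: 0.0092
gripper_force: 0.2
clock: 9.45
ee_pos: [0.5633, -0.0452, 0.0217]
tcp_rot: [-180.0, 0.1, -4.0]
ft_force: [-10.7, 1.5, 7.6]
opening: 0.0091
gripper_force: 5.3
world [ 0.5642 -0.0453  0.022 ] offset [ 0.09  0.01 -0.03] rot [-0.     0.002 -0.   ]
```

```bash
python3 -m jog '{"offset":[[0.1,0,0],[0.1,0,0],[-0.5,0,0],[-4,0,0],[-8.8,0,0],[-8.8,-1,-6],[-8.8,-2,-12],[-8.8,-7,-14],[-8.8,-12,-14],[-8.8,-12,-14]],"rot":[[0,0,0],[0,0,0],[0,0,0],[0,0,0],[0,0,0],[0,0,0],[0,0,0],[0,0,0],[0,0,0],[0,0,0]],"gripper":[0.8,0.8,0.8,0.8,0.8,0.8,0.8,0,-0.5,-0.5]}'
python3 - <<'E'
from meas import *
import go
c=cam('top'); a=np.radians(-4); R=np.array([[np.cos(a),-np.sin(a)],[np.sin(a),np.cos(a)]])
for b in blocks(c): print(b,(R.T@(b[0]-go.O)).round(4))
im=c['img'][150:250,150:390]; cv2.imwrite('pics/crop2.png',cv2.cvtColor(cv2.resize(im,None,fx=3.3,fy=3.3,interpolation=cv2.INTER_CUBIC),cv2.COLOR_RGB2BGR))
E
```

```text
clock: 10.7
ee_pos: [0.4847, 0.083, 0.1618]
tcp_rot: [-180.0, -0.0, -3.8]
ft_force: [0.3, -0.5, -0.5]
opening: 0.0349
gripper_force: 0.0
(array([ 0.5922, -0.1987]), array([49.7, 61.1]), np.float32(-3.7)) [ 0.0361 -0.0331]
(array([ 0.5972, -0.1247]), array([48.8, 60.8]), np.float32(-5.1)) [0.0359 0.0411]
(array([ 0.6028, -0.0455]), array([44.3, 60.4]), np.float32(-4.9)) [0.036  0.1205]
```

View pics/crop2.png

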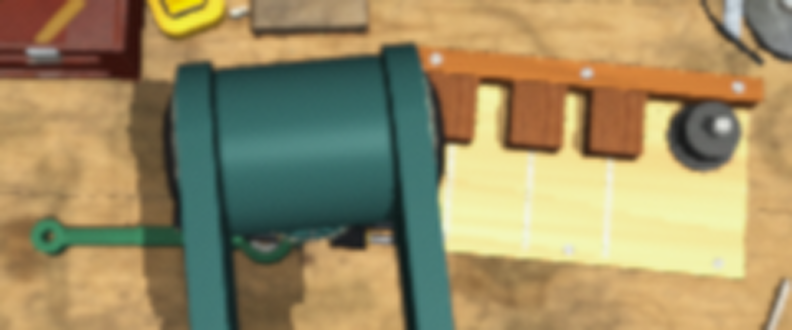

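All three blocks read x ≈ 36 mm in the jig frame, square and over their lines. The lever is undisturbed. I'll refine the lever using the first picture.

```bash
python3 - <<'E'
from meas import *
c=cam('top'); c['img']=np.load('top0.npy')
C,h,m=up(c,150,200,250,245)
g=cv2.inRange(h,(60,60,40),(95,255,255))&m; ye=cv2.inRange(h,(24,140,120),(36,255,255))&m
cs=[k for k in big(g,4) if cv2.contourArea(k)>300]
for k in cs: P=world_pts(C,k,.032); print(cv2.contourArea(k),P.min(0),P.max(0))
P=np.vstack([world_pts(C,k,.032) for k in cs])
for y in (.2,.22,.24,.26,.28): s=P[abs(P[:,1]-y)<.002][:,0]; print(y,s.min().round(4),s.max().round(4))
t=P[P[:,1]>.30]; print('tip circ',cv2.minEnclosingCircle((t*1000).astype(np.float32)))
b=world_pts(C,big(ye,1)[0],.032); print('band',b.min(0),b.max(0))
P=np.vstack([world_pts(C,k,.038) for k in cs]); s=P[(P[:,1]<.14)]; print('boss x',s[:,0].min(),s[:,0].max(), 'ear end',s[:,1].min())
w=cv2.inRange(h,(0,0,150),(180,70,255))&m
for k in big(w,2): q=world_pts(C,k,.038); print('ring',cv2.contourArea(k),cv2.minEnclosingCircle((q*1000).astype(np.float32)))
E
python3 go.py w .4785 .181 .15 91.4
```

```text
4524.0 [0.45616709 0.08836653] [0.50554396 0.17707156]
3944.5 [0.4599485  0.18959677] [0.4895219  0.33698423]
0.2 0.4702 0.4862
0.22 0.4705 0.4843
0.24 0.4701 0.4846
0.26 0.4703 0.4826
0.28 0.4699 0.4821
tip circ ((475.1224060058594, 318.10491943359375), 18.967763900756836)
band [0.4684415  0.17887424] [0.48820573 0.18715268]
boss x 0.45562327118446466 0.5047364593819783 ear end 0.08826391381862886
ring 1539.0 ((480.9053649902344, 122.93260955810547), 17.45041847229004)
world [0.4785 0.181  0.15  ] offset [-1.31 -9.97  1.14] rot [ 0.     0.    -1.664]
```

```bash
python3 -m jog '{"offset":[[0,-1,0],[0,-2,0],[0,-3,0],[-0.5,-4,0],[-0.5,-5,0],[-1,-6,0],[-1.3,-8,0],[-1.3,-10.2,0],[-1.3,-10.2,0],[-1.3,-10.2,0],[-1.3,-10.2,0]],"rot":[[0,0,-0.17],[0,0,-0.34],[0,0,-0.51],[0,0,-0.68],[0,0,-0.85],[0,0,-1.02],[0,0,-1.19],[0,0,-1.36],[0,0,-1.52],[0,0,-1.66],[0,0,-1.66]],"gripper":[-0.3,-0.3,-0.3,-0.3,-0.3,-0.3,-0.3,-0.3,-0.3,-0.3,-0.3]}'; python3 go.py w .4785 .183 .003 91.5
python3 - <<'E'
from h import *
c=cam('scene'); u,v=map(int,proj(c,(.4785,.183,.03))); print(u,v)
im=c['img'][max(v-80,0):v+50,u-80:u+80]; cv2.imwrite('pics/crop3.png',cv2.cvtColor(cv2.resize(im,None,fx=4,fy=4,interpolation=cv2.INTER_CUBIC),cv2.COLOR_RGB2BGR))
E
```

```text
clock: 12.18
ee_pos: [0.4792, 0.1822, 0.1615]
tcp_rot: [-180.0, 0.0, 91.0]
ft_force: [0.5, -0.5, 0.2]
opening: 0.0605
gripper_force: 0.0
world [0.4785 0.183  0.003 ] offset [ 0.09 -0.07 15.85] rot [-0.     0.    -0.009]
255 222
```

View pics/crop3.png

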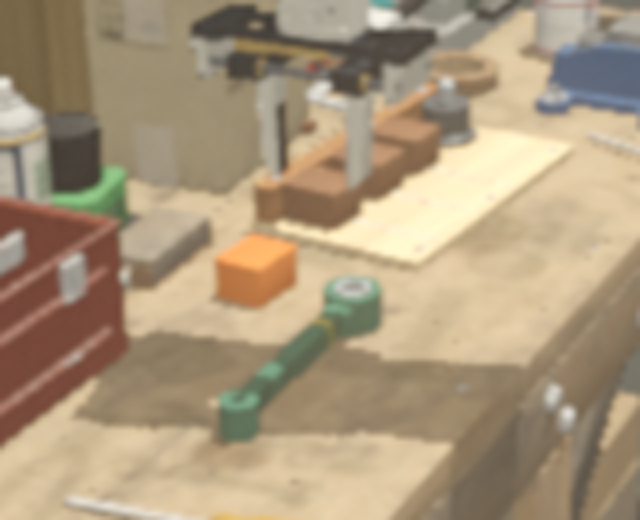

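The scene crop shows the gripper above the lever, with the yellow band at crop (325,323), matching the projected (320,320). The fingers have clear room, so I'll descend and grip.

```bash
python3 -m jog '{"offset":[[0.1,-0.1,5],[0.1,-0.1,10],[0.1,-0.1,13.5],[0.1,-0.1,15.2],[0.1,-0.1,15.7],[0.1,-0.1,15.7],[0.1,-0.1,15.7],[0.1,-0.1,15.7],[0.1,-0.1,15.7],[0.1,-0.1,15.7],[0.1,-0.1,15.7],[0.1,-0.1,15.7]],"rot":[[0,0,-0.009],[0,0,-0.009],[0,0,-0.009],[0,0,-0.009],[0,0,-0.009],[0,0,-0.009],[0,0,-0.009],[0,0,-0.009],[0,0,-0.009],[0,0,-0.009],[0,0,-0.009],[0,0,-0.009]],"gripper":[-0.3,-0.3,-0.3,-0.3,-0.3,-0.3,1,1,1,1,1,1]}' 45; python3 -m jog '{"offset":[[0,0,-0.5],[0,0,-2],[0,0,-4],[0,0,-7],[0,0,-10],[0,0,-12],[0,0,-12],[0,0,-12]],"rot":[[0,0,0],[0,0,0],[0,0,0],[0,0,0],[0,0,0],[0,0,0],[0,0,0],[0,0,0]],"gripper":[1,1,1,1,1,1,1,1]}'
```

```text
clock: 13.72
ee_pos: [0.4782, 0.1843, 0.0048]
tcp_rot: [180.0, -0.0, 91.6]
ft_force: [2.2, 0.1, -0.4]
opening: 0.0181
gripper_force: 45.0
clock: 14.72
ee_pos: [0.4775, 0.1841, 0.1236]
tcp_rot: [-179.9, 0.0, 91.6]
ft_force: [-0.6, 0.8, -7.3]
opening: 0.0179
gripper_force: 45.0
```

```bash
python3 go.py w .5893 -.2257 .122 86
```

```text
world [ 0.5893 -0.2257  0.122 ] offset [-41.28  10.02   0.16] rot [-0.001  0.     0.098]
```

```bash
python3 -m jog '{"offset":[[-1,0.3,0],[-3,0.8,0],[-6,1.5,0],[-10,2.5,0],[-14,3.4,0],[-18,4.4,0],[-22,5.4,0],[-26,6.3,0],[-30,7.3,0],[-33.5,8.2,0],[-36,8.8,0],[-37.5,9.1,0]],"rot":[[0,0,0],[0,0,0.01],[0,0,0.02],[0,0,0.03],[0,0,0.04],[0,0,0.05],[0,0,0.06],[0,0,0.07],[0,0,0.08],[0,0,0.09],[0,0,0.098],[0,0,0.098]],"gripper":[1,1,1,1,1,1,1,1,1,1,1,1]}'; python3 -m jog '{"offset":[[-1.2,0.3,0],[-2.2,0.6,0],[-3,0.8,0],[-3.5,0.9,0],[-3.7,0.9,0],[-3.7,0.9,0],[-3.7,0.9,0],[-3.7,0.9,0]],"rot":[[0,0,0],[0,0,0],[0,0,0],[0,0,0],[0,0,0],[0,0,0],[0,0,0],[0,0,0]],"gripper":[1,1,1,1,1,1,1,1]}';python3 go.py w .5893 -.2257 .122 86
python3 - <<'E'
from meas import *
import go
c=cam('top'); save(c,'pics/top4.png'); d=cam('scene')
im=c['img'][140:240,250:400]; a=cv2.resize(im,None,fx=4,fy=4,interpolation=cv2.INTER_CUBIC)
u,v=map(int,proj(d,(.59,-.2,.1))); im=d['img'][v-45:v+45,u-75:u+75]; b=cv2.resize(im,None,fx=4,fy=2.2,interpolation=cv2.INTER_CUBIC)
cv2.imwrite('pics/v4.png',cv2.cvtColor(np.vstack([a,b]),cv2.COLOR_RGB2BGR)); print(u,v)
E
```

```text
clock: 16.23
ee_pos: [0.5794, -0.1893, 0.124]
tcp_rot: [-179.9, -0.0, 85.9]
ft_force: [-1.4, 1.5, -6.4]
opening: 0.0177
gripper_force: 45.0
clock: 17.23
ee_pos: [0.5858, -0.2255, 0.1247]
tcp_rot: [180.0, -0.0, 86.0]
ft_force: [-0.0, 0.1, -6.8]
opening: 0.018
gripper_force: 45.0
world [ 0.5893 -0.2257  0.122 ] offset [-0.    0.35  0.27] rot [ 0. -0. -0.]
276 162
```

View pics/v4.png

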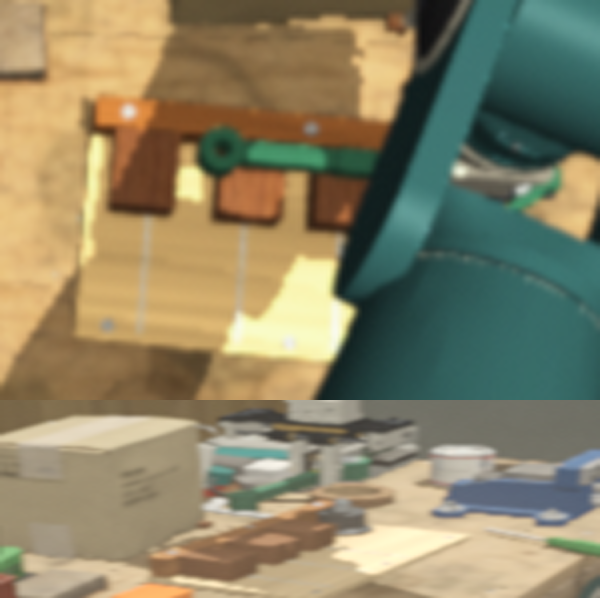

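The top half shows the small end at crop (222,150), with the arm running along over the blocks. In the lower half the lever is level and clear of the pin and blocks. I'll remove the last 3.5 mm and check the tip.

```bash
python3 -m jog '{"offset":[[0,0.2,0.1],[0,0.35,0.25],[0,0.35,0.25],[0,0.35,0.25],[0,0.35,0.25],[0,0.35,0.25]],"rot":[[0,0,0],[0,0,0],[0,0,0],[0,0,0],[0,0,0],[0,0,0]],"gripper":[1,1,1,1,1,1]}'
python3 - <<'E'
from meas import *
import go
s=arm.sense(); print(s['ee_pos'],s['dq'].round(2))
c=cam('top'); C,h,m=up(c,285,165,350,195)
g=cv2.inRange(h,(55,60,20),(95,255,255))&m
z=s['ee_pos'][2]-.0048+.032
k=big(g,1)[0]; P=world_pts(C,k,z); t=P[P[:,1]>P[:,1].max()-.034]
print('tip',cv2.minEnclosingCircle((t*1000).astype(np.float32)),'far',P[:,1].max())
for b in (.04,.06,.08):
    y=P[:,1].max()-b; q=P[abs(P[:,1]-y)<.002][:,0]; print(y,q.min(),q.max())
for b in blocks(c): print(b)
E
```

```text
clock: 18.08
ee_pos: [0.5893, -0.2259, 0.1222]
tcp_rot: [180.0, 0.0, 86.0]
ft_force: [0.2, 0.9, -6.3]
opening: 0.0176
gripper_force: 45.0
[ 0.58932243 -0.22588885  0.12221406] [ 0.05 -0.02 -0.01 -0.02 -0.03  0.08]
tip ((593.9195556640625, -88.16805267333984), 18.26290512084961) far -0.07117417995082427
-0.11117417995082426 0.5866387890629827 0.6030723258149354
-0.13117417995082425 0.5856731652990418 0.601422823630102
-0.15117417995082427 0.5833385928943768 0.6004027294532168
(array([ 0.6423, -0.1059]), array([ 21.4, 118.5]), np.float32(88.3))
```

```bash
python3 -c "
from station import arm
print(arm.hand_in())"
```

```text
the job is handed in; nothing more can be done
None
```

I handed the job in, with no verdict returned. The three blocks measured about 1 mm off their fence position when last seen. The lever was held level and still about 40 mm above the pin, with its bore an estimated 3 mm or less from the pin axis (worked out from the tip, as the arm hid the bore).

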